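# Gauge the gap of a sprung door sample with a taper gauge and hold it snug

### The arm

A 6-joint arm with a two-finger parallel gripper is mounted at the origin on the work surface. World frame = base frame: x ahead of the robot, y to its left, z up, the work surface at z = 0. Lengths are in m, angles in rad, forces in N, time in s.
With the tool pointing down it reaches from about 0.35 to 0.975 m from the base axis. Payload 17.4 kg.
Tool frame: the origin (TCP) lies at the very end of the fingers, on their centre line; the grasp point (between the pads) lies 19 mm behind it; z points along the fingers, y is the line along which they close (so a half turn about z gives the same grasp; the last joint's range is limited). The gripper opens to 85 mm and grips with 20 to 120 N. Pads are 22 mm wide; open, the fingers measure 114 mm over their backs; the gripper's body (76 mm by 85 mm) begins 54 mm behind the grasp point. The pads swing forward as they close: fully open they stand 13 mm farther back than shut.
Start: joints at [1.111, 0.116, 1.442, -0, 1.584, -0.038], TCP at [0.276, 0.616, 0.231] pointing down, gripper open.
Joint ranges: [-2.83, 2.83], [-0.83, 2.19], [0.07, 2.5], [-1.14, 4.28], [0.01, 3], [-2.97, 2.97]. Speed limits (rad/s): [1.89, 1.89, 2.22, 3.14, 3.14, 3.14].

### API

Orientations are given as a rotation vector (axis times angle).
In Python, from cell import bot, optics gives the robot as it stands.
- The arm moves only by the shell command python3 -m handwheel 'ROWS' [OPENING] [FORCE]. ROWS is a JSON object of lists of equal length, an entry for each row: "linear": the shift along the world's x, y, z in m, a list of three; "turn": the turn about the world's z in degrees. In form: {"linear": [[tx, ty, tz], ...], "turn": [turn, ...]}. A call has 1 to 20 rows; each row is the pose to reach, as a shift and turn from the pose commanded when the call began; what a row does not reach only later rows make up. A row lasts 1/12 s, in which the tool goes at most 41.7 mm and 7.16 degrees, less where a joint would pass 70% of its speed; a pose out of reach is approached as far as the arm can. A call with a gripper value outside its range is refused whole. OPENING is the closure, from 0 (fully open) to 1 (shut), set as the call begins (- or left out, the last holds). The fingers move at their own pace and stop on an object; FORCE is the grip in N (left out, the last holds). Time passes only in rows, so rows that repeat a pose let the fingers close. It gives the time, the measured TCP pose, the force, the opening and the grip force at its end, in the units of the state.
- bot.state(): the state, without advancing time (a new reading comes with each control period).
- optics.capture(name): name is "side" or "top" or "wrist"; returns the picture (420x560x3 uint8, blue, green, red); there is no depth.
- optics.camera_info(name): a dict with "fx", "fy", "cx", "cy" (pixels), "R" (3x3) and "t" (3): a world point X has camera coordinates R X + t. Camera axes: x right, y down, z forward; pixel columns grow to the right and rows downward; lengths in m; the calibration is good to about 2 mm. A picture is of the moment at which its call begins: read the wrist's pose just before it. camera_info takes no time and is no camera call; for the wrist camera it gives the pose at the moment of the call.
- bot.close_job(): hands the job in; it is judged then, once.
The state is a dict: "t": time; "q": joint angles; "joint_vel": joint speeds; "joint_efforts": joint torques, N m; "tool_pos": TCP position; "eef_rot": TCP orientation; "force": force on the tool from outside, world axes, zero at the start; "torque": the same for the moment, N m; "gripper_width": opening from 0.0 (shut) to 1.0 (fully open); "finger_force": force on a finger pad.
Only numpy, scipy, OpenCV 4.12 (cv2) and the standard library are available. Lean on these libraries where they do the work, as an engineer would, in place of code of your own. Each camera call takes 0.05 s, during which the arm holds its last target. There are 200 camera calls.

### The job

Take the red-handled taper gauge out of its wooden block and slide its blade straight down into the gap between the white jamb and the brown sprung leaf of the door sample, until it drags snugly on both faces; do not force it in or down to its shoulder. Finish while still holding the gauge upright at that depth: do not let go. Leave the blue-handled gauge, the lock cylinder and the screwdriver alone.

Things in the scene. Friction and masses are not known exactly. Their poses are not given: they have to be found in the camera images.
- red_gauge: gauge to use, 0.1-0.16 kg, upright in its block. Origin: middle of the underside of its shoulder plate (36x26x5 mm), which rests on the block. z up the handle, x along the blade's width, y its thickness. Red handle 26 (x) x 16 (y) mm, 5 to 60 mm above the origin. Same either way round. Blade below: see red_tip
- red_tip (a point): middle of the red gauge's blade tip, 100 mm below the shoulder's underside. The steel blade is 20 mm wide (x) and tapers evenly in thickness (y) from 12 mm at the shoulder to 2 mm at the tip: 1 mm per 10 mm of length
- block_red: wooden block 55 (x) x 50 (y) x 120 mm high, fixed, in which the red gauge hangs in a through slot 28 (x) x 18 (y) mm; origin at the centre of its underside. Which block stands nearer the door sample varies
- blue_gauge: blue-handled gauge of the same outside form (handle top 180 mm above the bench) with a plain 4 mm blade 90 mm long, in a like block; leave it alone
- block_blue: the blue gauge's wooden block, 55 x 50 x 120 mm, fixed
- frame: door sample, fixed: wooden base 110 (x) x 270 (y) x 20 mm and, on its +y side, a white jamb 60 (x) x 45 (y) mm, top 140 mm above the bench. Origin on the bench below the middle of the jamb's gap face, the upright plane y = 0, which looks to -y. The gap runs along x, is open at the top and 120 mm deep down to the base
- jamb_edge (a point): middle of the jamb's gap face at the height of its top (140 mm), in the plane of the straight face. A 45 degree lead-in chamfer, 6 mm high and 6 mm wide, breaks the top edge, so the straight face begins 6 mm lower
- leaf: brown door leaf piece 60 (x) x 40 (y) mm with brass lock furniture, axes as the frame's. Origin on the bench below the middle of its gap face, which looks to +y. Sprung against a stop; pushed back from the jamb (-y, up to 8 mm) it yields at 3 N, then 8 N more per mm
- leaf_edge (a point): middle of the leaf's gap face at the height of its top (140 mm), chamfered like the jamb. Gap between the straight faces at rest: 5 to 9 mm, varies. A snug drag is felt as some 4 to 10 N of upward push on the gauge while it slides down
- lock_cylinder: loose brass lock cylinder 60 x 17 x 33 mm lying on the bench, leave alone
- screwdriver: loose screwdriver with a blue handle lying on the bench, leave alone
Mind the look-alikes: they are no part of the job. What is shaped like the red_gauge but purple or yellow is not meant.

How it is judged:
By the outcome, as a careful person would: the job done as asked, in the order asked, and still so for the second after the job is handed in, while the arm keeps its last pose, push and grip.
It also fails if it takes over 48 s, if anything falls off the work surface, if the arm or the gripper's body presses on something with over 40 N, if the wrist force passes 120 N, or if a joint passes its speed limit or range.

## Working session

There is one attempt and no reset: what is moved stays moved. The work goes in short steps, Python scripts to look and compute and a shell command to move; the robot and the scene stay as the last step left them, time stands still between calls to the robot, and variables do not carry over. Pictures are saved under pics/ and viewed, at most 10 in all, crops included, and the job is handed in when it is done.

```bash
mkdir -p pics; ls
python3 - <<'E'
from cell import bot, optics
import cv2,numpy as np
s=bot.state(); print(s)
for n in("side","top","wrist"):
    i=optics.camera_info(n); print(n,i)
    np.save(f"pics/{n}.npy",im:=optics.capture(n)); cv2.imwrite(f"pics/{n}0.png",im)
E
```

```text
pics
{'t': 0.0, 'q': array([ 1.11116989e+00,  1.16482658e-01,  1.44230292e+00, -1.53405353e-06,
        1.58399558e+00, -3.78208717e-02]), 'joint_vel': array([ 5.83858947e-04,  8.27635482e-05, -8.07936233e-04,  2.68433890e-04,
       -2.23418148e-04,  4.34027218e-04]), 'joint_efforts': array([ 4.70711311e-03, -7.32011032e+01, -6.32477617e+01,  2.77936051e-04,
        6.56492266e-03, -2.54774847e-05]), 'tool_pos': array([0.27628182, 0.61564507, 0.23054103]), 'eef_rot': array([-6.57608672e-01, -3.07169710e+00,  1.80988422e-03]), 'force': array([ 1.29286323,  0.34667887, -0.70488053]), 'torque': array([ 0.00112418, -0.03679211, -0.01316471]), 'finger_force': 0.0, 'gripper_width': 0.9992028450354059}
side {'fx': 428.64796012505883, 'fy': 428.64796012505883, 'cx': 285.73681245589063, 'cy': 204.39275562443015, 'R': array([[ 0.92690602, -0.37489159, -0.01736482],
       [-0.27449143, -0.64566372, -0.7125818 ],
       [ 0.25592908,  0.66526285, -0.70137411]]), 't': array([-0.44976154,  0.23523797,  0.93020336])}
top {'fx': 468.13301913403757, 'fy': 468.13301913403757, 'cx': 282.06457632604844, 'cy': 209.29185197679124, 'R': array([[-0.07659738, -0.99705791, -0.00289198],
       [-0.97362596,  0.07542181, -0.21532311],
       [ 0.21490773, -0.01367748, -0.97653858]]), 't': array([0.03462148, 0.52854294, 1.25541184])}
wrist {'fx': 349.0605856385707, 'fy': 349.0605856385707, 'cx': 277.5533708843565, 'cy': 211.3848545689438, 'R': array([[ 0.40879838,  0.91262421, -0.000964  ],
       [ 0.87791337, -0.39296111,  0.2735867 ],
       [ 0.24930303, -0.11268811, -0.96184686]]), 't': array([-0.67453989, -0.03622682,  0.37827385])}
```

View pics/side0.png

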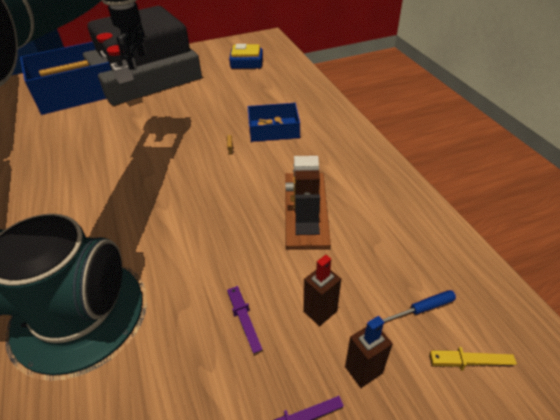

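View pics/top0.png

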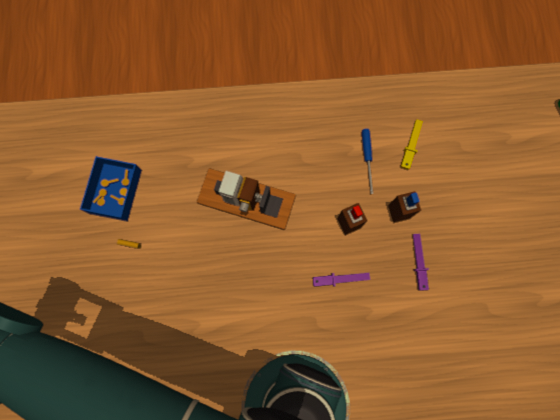

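The side view shows the red handle at (323,267) and the door sample at (307,205), with its white jamb at (306,162). In the top view the red handle is at (357,210), the jamb at (230,184) and the leaf at (249,190). Next I'll triangulate these for a rough position.

```bash
cat > h.py <<'E'
import numpy as np, cv2
from cell import bot, optics
def cam(n):
    i=optics.camera_info(n); return i
def ray(i,u,v):
    R=np.array(i["R"]);c=-R.T@i["t"]
    return c,R.T@np.array([(u-i["cx"])/i["fx"],(v-i["cy"])/i["fy"],1])
def plane(i,u,v,z):
    c,d=ray(i,u,v); return c+d*(z-c[2])/d[2]
def tri(obs):
    A=np.zeros((3,3));b=np.zeros(3)
    for i,u,v in obs:
        c,d=ray(i,u,v);d/=np.linalg.norm(d);P=np.eye(3)-d[:,None]*d;A+=P;b+=P@c
    return np.linalg.solve(A,b)
def proj(i,X):
    p=np.array(i["R"])@X+i["t"]; return i["cx"]+i["fx"]*p[0]/p[2], i["cy"]+i["fy"]*p[1]/p[2]
def mask(im,lo,hi,roi=None):
    m=cv2.inRange(cv2.cvtColor(im,cv2.COLOR_BGR2HSV),lo,hi)
    if roi: 
        k=np.zeros_like(m);x0,y0,x1,y1=roi;k[y0:y1,x0:x1]=255;m&=k
    return m
def blob(m):
    n,l,s,c=cv2.connectedComponentsWithStats(m); j=1+np.argmax(s[1:,4]); return c[j],s[j],(l==j).astype(np.uint8)
E
python3 - <<'E'
from h import *
S,T=cam("side"),cam("top"); s,t=np.load("pics/side.npy"),np.load("pics/top.npy")
a=blob(mask(s,(0,170,110),(6,255,255),(300,245,345,285)));b=blob(mask(t,(0,170,110),(6,255,255),(335,190,375,230)))
print(a[:2],b[:2],tri([(S,*a[0]),(T,*b[0])]))
a=blob(mask(s,(0,0,120),(180,70,255),(290,150,325,175)));b=blob(mask(t,(0,0,120),(180,70,255),(215,165,245,205)))
print(a[:2],b[:2],tri([(S,*a[0]),(T,*b[0])]))
for p in [(208,169),(296,193),(286,229),(197,202)]: print(plane(T,*p,.02).round(3))
for p in [(345,212),(392,205)]: print(plane(T,*p,.12).round(3))
cv2.imwrite("pics/t1.png",cv2.resize(t[150:250,180:440],None,fx=3,fy=3,interpolation=2))
E
```

```text
(array([323.48958333, 260.11458333]), array([317, 255,  14,  11,  96], dtype=int32)) (array([357.33846154, 210.13846154]), array([353, 205,  10,  11,  65], dtype=int32)) [ 0.48640567 -0.19546381  0.17368221]
(array([305.7047619 , 162.42857143]), array([294, 156,  24,  14, 315], dtype=int32)) (array([228.96987952, 183.37951807]), array([219, 172,  21,  24, 332], dtype=int32)) [0.59529382 0.13135249 0.13011105]
[0.676 0.201 0.02 ]
[ 0.583 -0.051  0.02 ]
[ 0.479 -0.013  0.02 ]
[0.579 0.238 0.02 ]
[ 0.496 -0.172  0.12 ]
[ 0.505 -0.299  0.12 ]
```

View pics/t1.png

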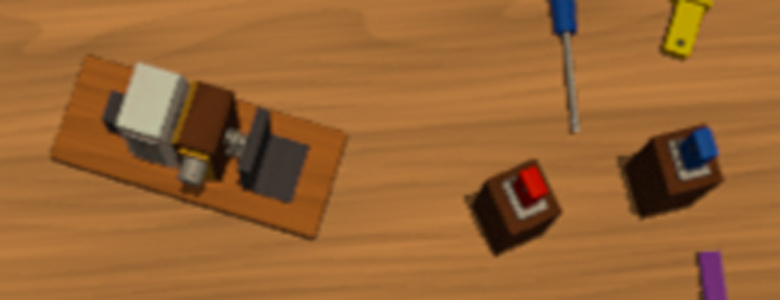

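The zoomed top view shows the jamb, leaf and brass furniture at left, the red gauge at about (532,185) and the blue at (705,145). Next I'll take the wrist above the red gauge.

```bash
python3 -m handwheel '{"linear": [[0.01,-0.04,0.05],[0.02,-0.08,0.05],[0.03,-0.12,0.05],[0.04,-0.16,0.05],[0.05,-0.2,0.05],[0.06,-0.24,0.05],[0.07,-0.28,0.05],[0.08,-0.32,0.05],[0.09,-0.36,0.05],[0.1,-0.4,0.05],[0.11,-0.44,0.05],[0.12,-0.48,0.05],[0.13,-0.52,0.05],[0.14,-0.56,0.05],[0.15,-0.6,0.05],[0.16,-0.64,0.05],[0.17,-0.68,0.05],[0.18,-0.72,0.05],[0.19,-0.76,0.05],[0.2,-0.8,0.05]],"turn":[0,0,0,0,0,0,0,0,0,0,0,0,0,0,0,0,0,0,0,0]}' 0
python3 -m handwheel '{"linear": [[0.01,-0.01,0],[0.01,-0.01,0],[0.01,-0.01,0]],"turn":[0,0,0]}'
python3 - <<'E'
from h import *
i=cam("wrist");im=optics.capture("wrist");np.save("pics/w1.npy",im);import pickle;pickle.dump(i,open("pics/w1.pkl","wb"));cv2.imwrite("pics/w1.png",im)
print(bot.state()["tool_pos"],bot.state()["q"].round(2), bot.state()["t"],proj(i,np.array([.486,-.195,.177])))
E
```

```text
t: 1.82
tool_pos: [0.4741, -0.1781, 0.2813]
eef_rot: [0.658, 3.072, -0.0]
force: [1.1, 1.6, 0.1]
gripper_width: 0.996
finger_force: 0.0
t: 2.07
tool_pos: [0.4842, -0.1863, 0.2807]
eef_rot: [-0.659, -3.07, -0.001]
force: [-0.7, 0.3, 1.1]
gripper_width: 0.998
finger_force: 0.0
[ 0.48406999 -0.18554137  0.28102659] [-0.42 -0.24  1.7   0.    1.68 -1.56] 2.1167 (np.float64(267.8205727028056), np.float64(217.20839497869895))
```

View pics/w1.png

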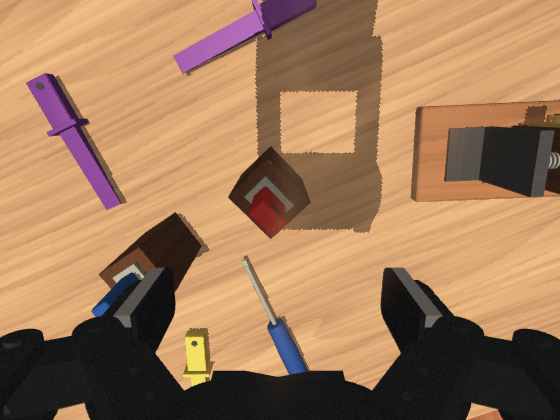

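The wrist view shows the red handle at (268,213) on its block, rotated about 40° in the image, and the blue gauge at (120,290). I need a crop for the handle's orientation.

Run:
```python
from h import *
im=np.load("pics/w1.npy")
cv2.imwrite("pics/w1c.png",cv2.resize(im[140:245,220:320],None,fx=5.6,fy=5.6,interpolation=2))
```

```text
(no output)
```

View pics/w1c.png

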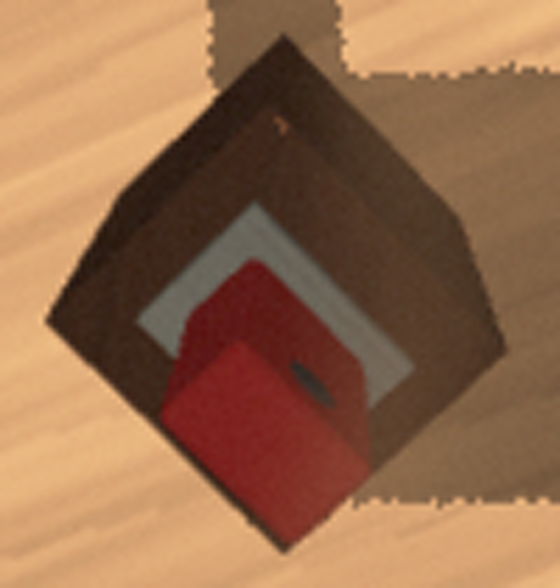

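The crop shows the handle's top face with corners (240,342), (162,412), (290,550) and (370,468), and its long axis running down-right. Block top corners are (275,113), (47,320), (285,550) and (507,350).

Run:
```python
from h import *; import pickle
i=pickle.load(open("pics/w1.pkl","rb"))
f=lambda p:(p[0]/5.6+219.6,p[1]/5.6+139.6)
def sides(P,z):
    W=np.array([plane(i,*f(p),z) for p in P]);print("c",W.mean(0).round(4))
    for k in range(len(P)-1):
        d=W[k+1]-W[k];print(round(1e3*np.hypot(*d[:2]),1),round(np.degrees(np.arctan2(d[1],d[0]))%180,1))
sides([(240,342),(370,468),(290,550),(162,412),(240,342)],.18)
sides([(275,113),(507,350),(285,550),(47,320),(275,113)],.12)
sides([(135,322),(257,203),(415,367)],.125)
print(tri([(i,*f((265,443))),(cam("top"),357.3,210.1),(cam("side"),323.5,258.5)]))
```

```text
c [ 0.4834 -0.195   0.18  ]
23.8 20.5
15.5 113.1
25.1 16.8
13.8 108.2
c [ 0.4802 -0.1926  0.12  ]
52.8 20.1
49.3 109.4
54.2 19.9
49.2 107.8
c [ 0.4794 -0.1936  0.125 ]
27.0 110.1
35.9 19.2
[ 0.48608688 -0.1952422   0.17833416]
```

```bash
python3 -m handwheel '{"linear": [[0,-0.002,0],[0,-0.004,0],[-0.001,-0.006,0],[-0.002,-0.008,0],[-0.002,-0.0085,0],[-0.002,-0.0085,0],[-0.002,-0.0085,0],[-0.002,-0.0085,0],[-0.002,-0.0085,0]],"turn":[7,14,21,28,35,42,44,44,44]}' 0.35
python3 - <<'E'
from h import *
i=cam("wrist");im=optics.capture("wrist");np.save("pics/w2.npy",im);import pickle;pickle.dump(i,open("pics/w2.pkl","wb"))
cv2.imwrite("pics/w2c.png",cv2.resize(im[140:340,170:390],None,fx=3.5,fy=3,interpolation=2))
print(bot.state()["tool_pos"],bot.state()["q"].round(2), proj(i,np.array([.482,-.194,.18])),proj(i,np.array([.48,-.193,.12])))
E
```

```text
t: 2.87
tool_pos: [0.4821, -0.1934, 0.2816]
eef_rot: [-0.54, 3.094, -0.001]
force: [-0.5, 0.3, 0.1]
gripper_width: 0.647
finger_force: 0.0
[ 0.48215709 -0.19352923  0.28156925] [-0.43 -0.23  1.7   0.    1.68 -2.35] (np.float64(277.13468293463626), np.float64(210.63376863787798)) (np.float64(279.0413862485812), np.float64(190.6372276304244))
```

View pics/w2c.png

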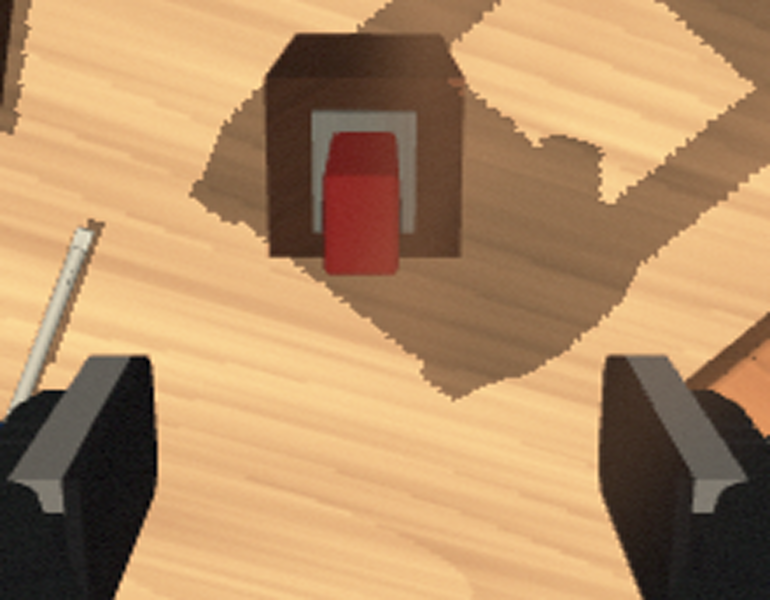

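The crop shows the handle squared up with the fingers, its top face centred at crop (361,225), about 3 mm left of the finger mid-line at 378.

Run:
```python
from h import *; import pickle
i=pickle.load(open("pics/w1.pkl","rb"));j=pickle.load(open("pics/w2.pkl","rb"))
print(tri([(i,267,218.7),(j,361/3.5+169.9,225/3+139.8)]),plane(j,361/3.5+169.9,225/3+139.8,.18))
P=[(265,78),(464,78),(461,257),(270,257)]
print(np.mean([plane(j,a/3.5+169.9,b/3+139.8,.12) for a,b in P],0))
```

```text
[ 0.48618021 -0.19567529  0.17930773] [ 0.48598242 -0.19573581  0.18      ]
[ 0.48638959 -0.19530427  0.12      ]
```

```bash
python3 -m handwheel '{"linear": [[0.003,-0.002,-0.02],[0.003,-0.002,-0.05],[0.003,-0.002,-0.08],[0.003,-0.002,-0.11],[0.003,-0.002,-0.13],[0.003,-0.002,-0.143],[0.003,-0.002,-0.143],[0.003,-0.002,-0.143]],"turn":[0,0,0,0,0,0,0,0]}'
python3 -m handwheel '{"linear": [[0,0,0],[0,0,0],[0,0,0],[0,0,0],[0,0,0],[0,0,0],[0,0,0],[0,0,0]],"turn":[0,0,0,0,0,0,0,0]}' 1 60
```

```text
t: 3.58
tool_pos: [0.4854, -0.1962, 0.1389]
eef_rot: [-0.54, 3.095, 0.0]
force: [0.4, -0.6, 0.6]
gripper_width: 0.649
finger_force: 0.0
t: 4.25
tool_pos: [0.4857, -0.1965, 0.1395]
eef_rot: [-0.541, 3.093, -0.002]
force: [-1.1, 1.0, 7.4]
gripper_width: 0.182
finger_force: 58.6
```

```bash
python3 -m handwheel '{"linear": [[0,0,0.01],[0,0,0.03],[0,0,0.06],[0,0,0.09],[0,0,0.12],[0,0,0.15],[0,0,0.17],[0,0,0.17]],"turn":[0,0,0,0,0,0,0,0]}'
python3 -m handwheel '{"linear": [[0.015,0.03,0],[0.03,0.06,0],[0.045,0.09,0],[0.06,0.12,0],[0.075,0.15,0],[0.09,0.18,0],[0.105,0.21,0],[0.12,0.24,0],[0.135,0.27,0],[0.147,0.286,0],[0.147,0.286,0],[0.147,0.286,0],[0.147,0.286,0]],"turn":[-4,-8,-12,-16,-20,-24,-28,-32,-36,-40,-40,-40,-40]}'
python3 - <<'E'
from h import *
i=cam("wrist");im=optics.capture("wrist");np.save("pics/w3.npy",im);import pickle;pickle.dump(i,open("pics/w3.pkl","wb"))
cv2.imwrite("pics/w3.png",im)
print(bot.state()["tool_pos"],bot.state()["q"].round(2), proj(i,np.array([.586,.107,.14])))
E
```

```text
t: 4.92
tool_pos: [0.4858, -0.1966, 0.3139]
eef_rot: [-0.54, 3.09, -0.006]
force: [0.1, 0.0, 0.0]
gripper_width: 0.182
finger_force: 58.7
t: 6.0
tool_pos: [0.632, 0.0893, 0.308]
eef_rot: [-0.548, -3.093, 0.001]
force: [0.2, -0.2, -0.6]
gripper_width: 0.179
finger_force: 58.9
[0.63191522 0.0889726  0.3083068 ] [ 0.1   0.03  1.41 -0.    1.7  -1.12] (np.float64(278.6872643100716), np.float64(135.88739798537335))
```

View pics/w3.png

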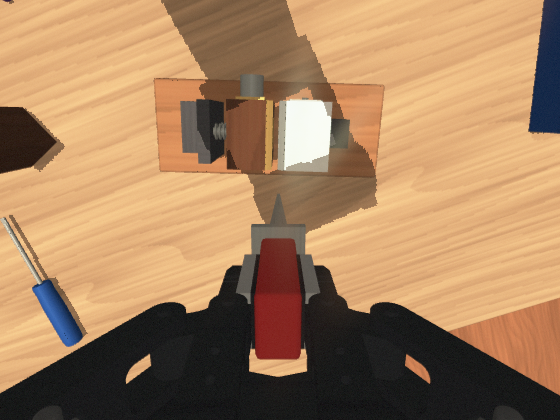

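The wrist view shows the leaf (brown, columns 225–272), the gap around 275, the jamb (280–330), and the held blade tip at (278,195). I'll crop the gap area.

Run:
```python
from h import *
im=np.load("pics/w3.npy")
cv2.imwrite("pics/w3c.png",cv2.resize(im[85:225,215:345],None,fx=6,fy=4.2,interpolation=2))
for r in (110,125,140,155): print(r,[tuple(int(c) for c in p) for p in im[r,262:286]])
```

```text
110 [(51, 77, 126), (53, 81, 128), (56, 81, 130), (54, 79, 131), (84, 152, 199), (86, 157, 204), (90, 160, 205), (86, 155, 200), (86, 154, 198), (85, 152, 197), (85, 150, 194), (33, 51, 68), (46, 69, 98), (52, 78, 114), (57, 81, 117), (57, 82, 117), (60, 85, 119), (131, 150, 158), (145, 164, 171), (148, 167, 173), (147, 166, 173), (147, 168, 173), (149, 168, 176), (148, 169, 176)]
125 [(50, 78, 126), (51, 79, 126), (50, 74, 124), (71, 119, 167), (86, 155, 201), (87, 157, 207), (87, 156, 202), (84, 153, 197), (84, 154, 199), (83, 149, 195), (71, 126, 163), (51, 84, 105), (58, 87, 126), (60, 89, 127), (61, 90, 128), (67, 93, 131), (84, 107, 128), (141, 161, 169), (148, 167, 175), (149, 169, 175), (148, 171, 176), (149, 170, 175), (149, 169, 176), (177, 199, 200)]
140 [(48, 74, 118), (50, 74, 120), (50, 75, 119), (77, 135, 182), (89, 158, 205), (89, 160, 208), (86, 154, 201), (86, 154, 200), (87, 155, 199), (85, 151, 194), (57, 99, 128), (50, 81, 106), (54, 81, 115), (60, 85, 116), (58, 83, 116), (59, 86, 118), (128, 146, 151), (146, 165, 171), (145, 165, 169), (147, 169, 174), (149, 170, 175), (150, 172, 176), (151, 173, 177), (227, 241, 236)]
155 [(51, 73, 120), (53, 75, 122), (52, 76, 122), (87, 158, 205), (90, 161, 208), (88, 159, 205), (89, 157, 204), (86, 154, 200), (84, 151, 196), (88, 154, 198), (34, 54, 70), (49, 73, 103), (55, 86, 121), (61, 88, 125), (58, 87, 123), (74, 99, 127), (144, 162, 170), (145, 166, 172), (143, 164, 169), (146, 166, 174), (147, 169, 174), (147, 168, 175), (173, 198, 199), (241, 250, 247)]
```

View pics/w3c.png

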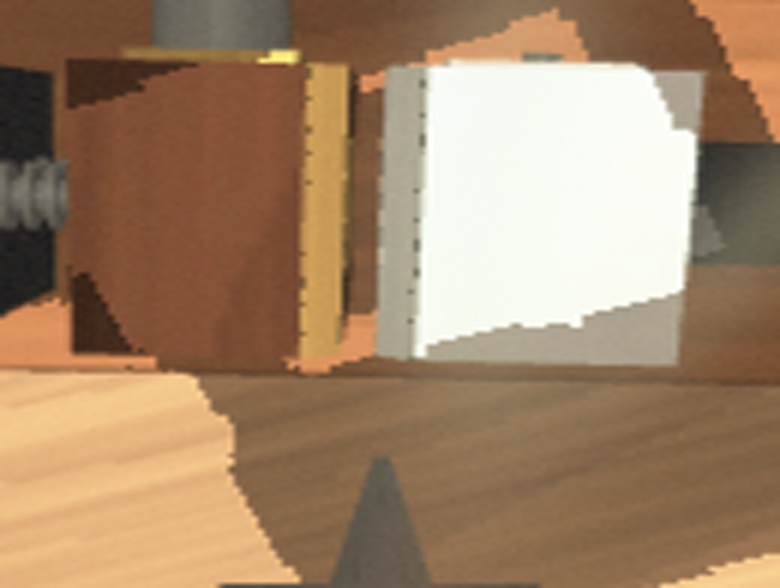

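Run:
```python
from h import *; import pickle
i=pickle.load(open("pics/w3.pkl","rb"))
r=[110,125,140,155];L=[272.5,272.1,271.8,271.5];J=[278.5,278.2,277.7,277.3]
Lw=np.array([plane(i,u,v,.134) for u,v in zip(L,r)]);Jw=np.array([plane(i,u,v,.134) for u,v in zip(J,r)])
for W in(Lw,Jw):
    p=np.polyfit(W[:,0],W[:,1],1);print("x-dir deg",np.degrees(np.arctan(p[0])))
B=[plane(i,*p,.02) for p in [(155,79),(383,85),(376,178),(159,172)]]
for a,b in((0,1),(3,2),(1,2),(0,3)):
    d=B[b]-B[a];print("base",np.hypot(*d[:2]).round(4),np.degrees(np.arctan2(d[1],d[0])).round(2))
yaw=np.radians(-20.2)
ex,ey=np.array([np.cos(yaw),np.sin(yaw)]),np.array([-np.sin(yaw),np.cos(yaw)])
tcp=bot.state()["tool_pos"][:2];tip=plane(i,278.4,193.7,.1885)
f=lambda w:(float(w[:2]@ex)*1e3,float(w[:2]@ey)*1e3)
for n,w in(("L",Lw.mean(0)),("J",Jw.mean(0)),("tip",tip),("tcp",tcp)): print(n,np.round(f(w),1))
# jamb x range: front/back of top (jamb top edges rows)
for p in [(287,99.5),(285,170.5)]: print(np.round(f(plane(i,*p,.14)),1))
R=cv2.Rodrigues(np.array(bot.state()["eef_rot"]))[0];print("tool y deg",np.degrees(np.arctan2(R[1,1],R[0,1])),"tool z",R[:,2])
```

```text
x-dir deg -21.604580794996394
x-dir deg -21.654106940829166
base 0.2646 68.51
base 0.2703 68.34
base 0.1094 -19.91
base 0.1086 -22.93
L [510.7 296.8]
J [510.6 302.1]
tip [553.5 302.5]
tcp [562.3 301.7]
[482.8 309.7]
[543.3 308.5]
tool y deg 69.85530357162502 tool z [-2.32931102e-04 -2.09869694e-04 -9.99999951e-01]
```

```bash
python3 -m handwheel '{"linear": [[-0.012,0.004,0],[-0.024,0.007,0],[-0.036,0.011,0],[-0.0473,0.0141,0],[-0.0473,0.0141,-0.01],[-0.0473,0.0141,-0.02],[-0.0473,0.0141,-0.03],[-0.0473,0.0141,-0.03],[-0.0473,0.0141,-0.03]],"turn":[0,0,-1,-1.5,-1.5,-1.5,-1.5,-1.5,-1.5]}'
python3 - <<'E'
from h import *
i=cam("wrist");im=optics.capture("wrist");np.save("pics/w4.npy",im);import pickle;pickle.dump(i,open("pics/w4.pkl","wb"))
u,v=map(int,proj(i,np.append(bot.state()["tool_pos"][:2],.15)));print(u,v,bot.state()["tool_pos"],bot.state()["force"])
y0=v-75;x0=u-65
cv2.imwrite("pics/w4c.png",cv2.resize(im[y0:y0+110,x0:x0+130],None,fx=6,fy=5,interpolation=2));print(x0,y0)
E
```

```text
t: 6.8
tool_pos: [0.5849, 0.1036, 0.2769]
eef_rot: [-0.59, -3.084, 0.001]
force: [0.1, 0.4, -0.2]
gripper_width: 0.179
finger_force: 58.9
277 202 [0.58512524 0.10361854 0.27776513] [-0.23569055  1.14688815 -1.10175265]
212 127
```

View pics/w4c.png

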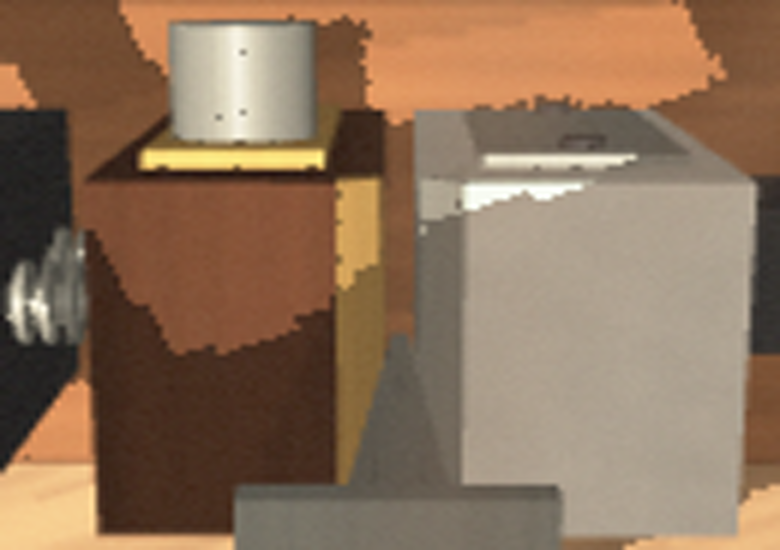

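The crop shows the blade tip at column 400, centred between the leaf edge (384) and the jamb edge (415) and square to the gap. Now I'll lower it carefully.

```bash
python3 -m handwheel '{"linear": [[0,0,-0.008],[0,0,-0.016],[0,0,-0.024],[0,0,-0.032],[0,0,-0.036],[0,0,-0.04],[0,0,-0.04]],"turn":[0,0,0,0,0,0,0]}'
python3 -m handwheel '{"linear": [[0,0,-0.002],[0,0,-0.004],[0,0,-0.006],[0,0,-0.006]],"turn":[0,0,0,0]}'
python3 - <<'E'
from h import *
for k in range(3):
    optics.capture("wrist"); s=bot.state(); print(s["tool_pos"].round(4),s["force"].round(1))
E
```

```text
t: 7.43
tool_pos: [0.5848, 0.1038, 0.2373]
eef_rot: [-0.59, -3.085, 0.0]
force: [-0.0, 0.0, -1.2]
gripper_width: 0.182
finger_force: 58.9
t: 7.77
tool_pos: [0.5849, 0.1038, 0.232]
eef_rot: [-0.59, -3.085, 0.0]
force: [0.8, -0.3, -1.0]
gripper_width: 0.183
finger_force: 58.9
[0.5849 0.1038 0.2322] [ 0.  -0.5 -1.8]
[0.585  0.1038 0.2324] [-0.  -0.2 -1.1]
[0.585  0.1038 0.2324] [-0.   0.8 -0.9]
```

```bash
for k in 1; do python3 -m handwheel '{"linear": [[0,0,-0.001],[0,0,-0.002],[0,0,-0.003],[0,0,-0.003]],"turn":[0,0,0,0]}' | grep -E "pos|force"
python3 -m handwheel '{"linear": [[0,0,-0.001],[0,0,-0.002],[0,0,-0.003],[0,0,-0.003]],"turn":[0,0,0,0]}' | grep -E "pos|force"
python3 -m handwheel '{"linear": [[0,0,-0.001],[0,0,-0.002],[0,0,-0.002]],"turn":[0,0,0]}'| grep -E "pos|force"; done
```

```text
tool_pos: [0.5849, 0.1038, 0.229]
force: [-0.1, 0.3, -1.4]
finger_force: 58.9
tool_pos: [0.5849, 0.1038, 0.226]
force: [-0.5, 0.1, -1.9]
finger_force: 58.9
tool_pos: [0.5849, 0.1038, 0.2241]
force: [0.5, 0.4, -0.3]
finger_force: 58.9
```

```bash
python3 -m handwheel '{"linear": [[0,0,-0.001],[0,0,-0.002],[0,0,-0.002]],"turn":[0,0,0]}' | grep -E "pos|force"
python3 -m handwheel '{"linear": [[0,0,-0.001],[0,0,-0.002],[0,0,-0.002]],"turn":[0,0,0]}' | grep -E "pos|force"
```

```text
tool_pos: [0.5849, 0.1038, 0.222]
force: [0.1, -0.7, -2.2]
finger_force: 58.9
tool_pos: [0.5849, 0.1037, 0.2201]
force: [-0.3, -1.1, -1.6]
finger_force: 58.9
```

```bash
python3 -m handwheel '{"linear": [[0,0,-0.001],[0,0,-0.002],[0,0,-0.002]],"turn":[0,0,0]}' | grep -E "pos|force"
```

```text
tool_pos: [0.585, 0.1037, 0.2181]
force: [-0.0, -0.6, -1.9]
finger_force: 58.9
```

```bash
python3 -m handwheel '{"linear": [[0,0,-0.001],[0,0,-0.002],[0,0,-0.002]],"turn":[0,0,0]}' | grep -E "pos|force"
python3 -m handwheel '{"linear": [[0,0,-0.001],[0,0,-0.002],[0,0,-0.002]],"turn":[0,0,0]}' | grep -E "pos|force"
```

```text
tool_pos: [0.585, 0.1037, 0.2165]
force: [-0.1, -1.1, 2.0]
finger_force: 59.6
tool_pos: [0.5851, 0.1037, 0.2146]
force: [-0.8, -1.5, 4.1]
finger_force: 59.9
```

```bash
python3 -m handwheel '{"linear": [[0,0,-0.001],[0,0,-0.002],[0,0,-0.002]],"turn":[0,0,0]}' | grep -E "pos|force"
```

```text
tool_pos: [0.5851, 0.1037, 0.2128]
force: [-1.2, -2.7, 5.1]
finger_force: 60.1
```

Run:
```python
from h import *
for k in range(4):
    im=optics.capture("wrist"); s=bot.state(); print(s["tool_pos"].round(4),s["force"].round(1),s["t"])
t=optics.capture("side")
a=im[120:270,212:342];b=t[140:240,260:350]
cv2.imwrite("pics/w5.png",np.hstack([cv2.resize(a,(400,500),interpolation=2),cv2.resize(b,(400,500),interpolation=2)]))
```

```text
[0.5851 0.1037 0.2128] [-1.3 -2.8  6.3] 10.3833
[0.5851 0.1036 0.2128] [-0.8 -2.2  6.5] 10.4333
[0.5851 0.1036 0.2128] [-1.5 -2.1  5.9] 10.4833
[0.5852 0.1036 0.2128] [-0.8 -1.8  6.6] 10.5333
```

View pics/w5.png

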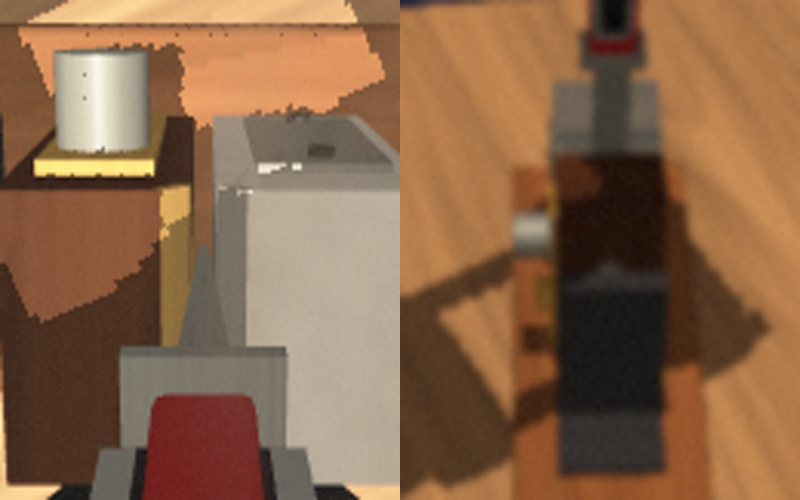

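The picture shows the blade upright in the gap, with its tip entering between the leaf edge (crop 193) and the jamb edge (213). The shoulder is well above the tops, and a steady push of about 6–7 N is felt, so I'll hand in now, still holding the gauge.

```bash
python3 -c "
from cell import bot
print(bot.close_job())"
```

```text
the job is handed in; nothing more can be done
None
```

I handed the job in at about 10.6 s, still gripping the red gauge upright in the gap, with a steady upward push of about 6–7 N and its shoulder well clear of the top; no verdict came back.

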